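# Refit the knob on the shop's display-light dimmer and hold it pressed

## Task

Set up the dimmer for the display lights: first turn its fitted left-hand knob anticlockwise all the way to its stop. Then pick up the loose cream knob, turn it so that its D-shaped hole matches the bare D-shaft on the right, push it fully home on the shaft and press the shaft all the way down against its spring. Finish while still holding the knob pressed down, and leave the goods on the table where they are.

Things in the scene. Friction and masses are not known exactly. Their poses are not given: they have to be found in the camera images.
- console: the dimmer: fixed black console with a grey top and white dial marks, 240 mm wide (its y) x 110 mm deep (its x) x 45 mm tall; origin at the centre of its underside. Fitted left-hand knob on the axis 60 mm to its +y, bare brass D-shaft on the axis 60 mm to its -y (seen from the robot: left and right).
- leftknob (a joint): angle of the fitted left-hand knob of the dimmer (rad): 0 at the anticlockwise stop (seen from above), growing clockwise to 4.7; starts between 0.7 and 2.0. It turns about the vertical with light friction (0.05 N m) and stays where it is left.
- leftknob_mid (a point): centre (half-way up, on its upright turning axis) of the fitted left-hand knob, a cream block 38 mm long (its x) x 26 mm wide (its y, flat sides to grip) x 34 mm tall, underside 9 mm above the console's top. Its x axis points along the black line on its top and turns with the knob; z up.
- knob_mid (a point): centre (17 mm up, on the bore's axis) of the loose cream knob, 38 (its x) x 26 (its y, flat sides to grip) x 34 mm, about 50 g, standing upright on the table. Black line on top from the centre along +x; z up. In its underside a D-bore 15 mm deep, radius 8 mm, its flat 4 mm from the axis on the +x side. Starts with x within 1.0 rad of world +x.
- shaft_tip (a point): centre of the top end of the upright D-shaft, 24 mm above the console's top when not pressed. Radius 7 mm, flat 3 mm from the axis on its +x side, tapered by 2 mm over the top 4 mm; z up. A white line on the 40 mm collar at its foot points along +x: the knob fits when its black line points the same way (within about 0.15 rad). With the knob home, knob_mid is 2 mm above this point.
- shaft (a joint): how far the D-shaft is pressed down (m): 0 up, 0.004 at its bottom stop. The spring needs 3 N to start and 9 N at the stop, and lifts the shaft when it is let go. The knob goes down with it, clear of the console. Shaft and collar are stiff to turn (0.3 N m).
- tin: yellow tin with a dark round mark, 92 x 62 x 30 mm, lying flat; origin at the centre of its underside. To be left alone.
- giftbox: dark purple gift box with a brass-coloured band, 91 x 55 x 33 mm, lying flat; origin at the centre of its underside. To be left alone.
- flask_mid (a point): middle of a small standing red flask with a black cap, 56 mm in diameter and 130 mm tall, half-way up. To be left alone.
There are look-alikes about, which are no part of the job. Leave any turquoise or yellow look-alike of the part that bears knob_mid alone.

How it is judged:
By the outcome, as a careful person would: the job done as asked, in the order asked, and still so for the second after the job is handed in, while the arm keeps its last pose, push and grip.
It also fails if it takes over 61 s, if anything falls off the work surface, if the arm or the gripper's body presses on something with over 40 N, if the wrist force passes 120 N, or if a joint passes its speed limit or range.

## Robot

A 6-joint arm with a two-finger parallel gripper is mounted at the origin on the work surface. World frame = base frame: x ahead of the robot, y to its left, z up, the work surface at z = 0. Lengths are in m, angles in rad, forces in N, time in s.
With the tool pointing down it reaches from about 0.3 to 0.85 m from the base axis. Payload 5.4 kg.
Tool frame: the origin (TCP) lies midway between the tips of the shut fingers; the grasp point (between the pads) lies 19 mm behind it; z points along the fingers, y is the line along which they close (so a half turn about z gives the same grasp; the last joint's range is limited). The gripper opens to 85 mm and grips with 20 to 120 N. Pads are 22 mm wide; open, the fingers measure 114 mm over their backs; the gripper's body (76 mm by 85 mm) begins 54 mm behind the grasp point. The pads swing forward as they close: fully open they stand 13 mm farther back than shut.
Start: joints at [1.113, 0.158, 1.597, -0, 1.386, -0.21], TCP at [0.141, 0.557, 0.231] pointing down, gripper open.
Joint ranges: [-2.91, 2.91], [-0.94, 2.29], [0.18, 2.7], [-1.29, 4.43], [0.17, 2.64], [-3, 3]. Speed limits (rad/s): [2.57, 2.57, 3.14, 3.14, 3.14, 3.14].

## Interface

Orientations are given as [roll, pitch, yaw] about the fixed x, y, z axes, in that order (R = Rz(yaw) Ry(pitch) Rx(roll)).
In Python, from cell import manip gives the robot as it stands. The module is installed in compiled form; this text tells all that it offers. Calls block until the motion is done:
- manip.reach(position, orientation): joint-space move of the TCP to a pose.
- manip.move_straight(position, orientation=None, v=0.15, max_force=None): straight line of the TCP; orientation=None keeps the orientation; v is the mean speed in m/s. With max_force (N) it stops when the force on the tool has changed by that much, and returns True; else False.
- manip.move_j(angles): joint-space move.
- manip.open() and manip.close_gripper(strength=None): open the fingers fully, or close them until they stop; strength is the grip in N (None keeps the last).
- manip.hold(seconds).
- manip.inverse_kinematics(position, orientation): joint angles nearest the present ones, or None.
- manip.get_state(): the state.
- manip.get_image(name): name is "scene" or "top" or "wrist"; returns the picture (480x640x3 uint8, blue, green, red); there is no depth.
- manip.calibration(name): a dict with "intrinsics" (3x3 intrinsics, pixels), "R" (3x3) and "t" (3): a world point X has camera coordinates R X + t; the wrist camera has in their place "hand_eye" (4x4, takes a point from camera to tool coordinates, whose origin is the TCP and whose axes are the flange's). Camera axes: x right, y down, z forward; pixel columns grow to the right and rows downward; lengths in m; the calibration is good to about 2 mm. A picture is of the moment at which its call begins: read the wrist's pose just before it. calibration takes no time and is no camera call.
A pose or a line that the arm cannot do raises manip.Unreachable and nothing moves.
- manip.finish_job(): hands the job in; it is judged then, once.
The state is a dict: "t": time; "qpos": joint angles; "dq": joint speeds; "effort": joint torques, N m; "ee_pos": TCP position; "tcp_rot": TCP orientation; "force": force on the tool from outside, world axes, zero at the start; "ft_torque": the same for the moment, N m; "opening": opening from 0.0 (shut) to 1.0 (fully open); "finger_force": force on a finger pad.
Only numpy, scipy, OpenCV 4.12 (cv2) and the standard library are available. Lean on these libraries where they do the work, as an engineer would, in place of code of your own. Each camera call takes 0.05 s, during which the arm holds its last target. There are 200 camera calls.

## Working session

There is one attempt and no reset: what is moved stays moved. The work goes in short steps, each a Python script; the robot and the scene stay as the last script left them, time stands still between calls to the robot, and variables do not carry over. Pictures are saved under pics/ and viewed, at most 10 in all, crops included, and the job is handed in when it is done.

```bash
mkdir -p pics
python3 - <<'E'
from cell import manip
import cv2, numpy as np
np.set_printoptions(precision=4,suppress=True)
for n in ("scene","top"):
    im=manip.get_image(n); cv2.imwrite(f"pics/{n}0.png",im)
    c=manip.calibration(n); print(n,c)
print(manip.calibration("wrist")); print(manip.get_state())
E
```

```text
scene {'intrinsics': array([[597.8226,   0.    , 331.7548],
       [  0.    , 597.8226, 258.0954],
       [  0.    ,   0.    ,   1.    ]]), 'R': array([[ 0.4666,  0.8843,  0.017 ],
       [ 0.7135, -0.365 , -0.5981],
       [-0.5227,  0.2912, -0.8012]]), 't': array([-0.1948, -0.385 ,  1.4744])}
top {'intrinsics': array([[549.6579,   0.    , 318.9509],
       [  0.    , 549.6579, 232.4028],
       [  0.    ,   0.    ,   1.    ]]), 'R': array([[ 0.0043, -0.9998, -0.0169],
       [-0.99  , -0.0019, -0.1412],
       [ 0.1412,  0.0173, -0.9898]]), 't': array([-0.0808,  0.5738,  1.0994])}
{'intrinsics': array([[385.1107,   0.    , 324.6379],
       [  0.    , 385.1107, 242.9967],
       [  0.    ,   0.    ,   1.    ]]), 'hand_eye': array([[-0.0007, -0.9601, -0.2796,  0.0704],
       [ 1.    , -0.0005, -0.0006,  0.0003],
       [ 0.0004, -0.2796,  0.9601, -0.1431],
       [ 0.    ,  0.    ,  0.    ,  1.    ]])}
{'t': 0.1, 'qpos': array([ 1.1129,  0.159 ,  1.5981, -0.    ,  1.3862, -0.2101]), 'dq': array([-0.0004,  0.0005, -0.0031, -0.0003, -0.0033,  0.0003]), 'effort': array([ -0.0009, -39.6991, -33.2338,  -0.0003,   0.0042,   0.    ]), 'ee_pos': array([0.1408, 0.5569, 0.2304]), 'tcp_rot': array([-3.1399, -0.0004,  2.8938]), 'force': array([0.0074, 0.0806, 0.1306]), 'ft_torque': array([-0.0375, -0.0117,  0.0242]), 'finger_force': 0.0, 'opening': 1.0006704114660663}
```

View pics/scene0.png

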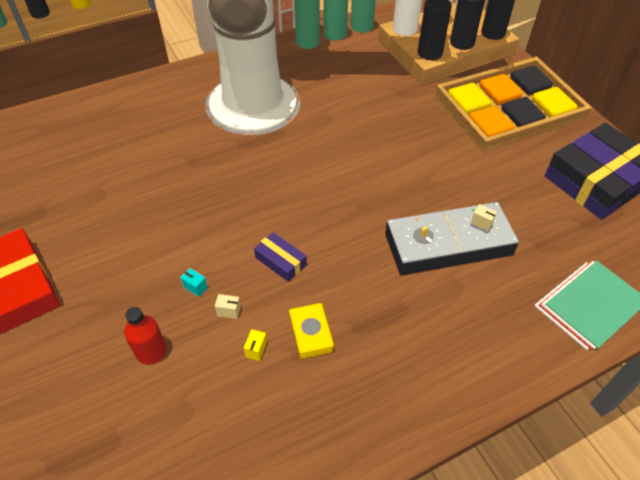

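View pics/top0.png

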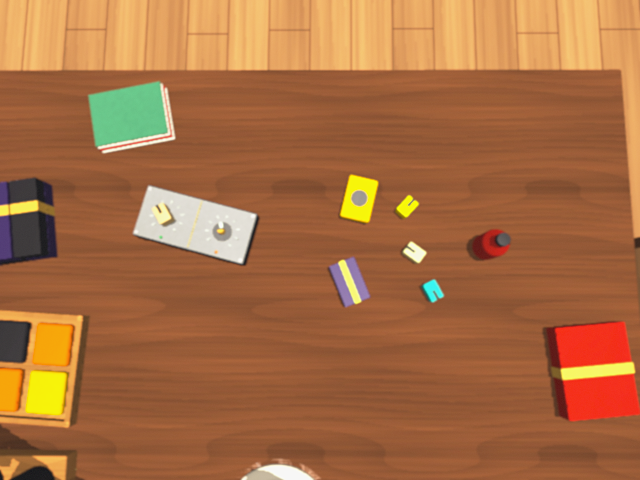

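The scene view shows these knob-shaped things:
- Loose cream knob: scene (228,306), top (415,252). This is the one I want.
- Turquoise look-alike: scene (194,282), top (433,291). To be left alone.
- Yellow look-alike: scene (256,345), top (407,206). To be left alone.
- Fitted cream left knob on the console: scene (484,217), top (163,213).

The D-shaft is at scene (425,235) and top (221,230). The flask, tin and gift box stand around the loose knob.

```bash
cat > h.py <<'E'
from cell import manip
import cv2, numpy as np
from scipy.spatial.transform import Rotation as Ro
np.set_printoptions(precision=4,suppress=True)
def cam(n,st=None):
    c=manip.calibration(n); K=c["intrinsics"]
    if n!="wrist": return K,c["R"],c["t"]
    T=np.eye(4); T[:3,:3]=Ro.from_euler('xyz',st["tcp_rot"]).as_matrix(); T[:3,3]=st["ee_pos"]
    M=np.linalg.inv(T@c["hand_eye"]); return K,M[:3,:3],M[:3,3]
def ray(c,p):
    K,R,t=c; d=R.T@np.linalg.inv(K)@[p[0],p[1],1]; return -R.T@t,d/np.linalg.norm(d)
def onz(c,p,z):
    o,d=ray(c,p); return o+d*(z-o[2])/d[2]
def proj(c,X):
    K,R,t=c; q=K@(R@np.asarray(X)+t); return q[:2]/q[2]
def tri(*cps):
    A=np.zeros((3,3));b=np.zeros(3);rs=[ray(c,p) for c,p in cps]
    for o,d in rs: P=np.eye(3)-np.outer(d,d);A+=P;b+=P@o
    X=np.linalg.solve(A,b); return X,[np.linalg.norm(np.cross(X-o,d)) for o,d in rs]
def shot(n):
    st=manip.get_state(); im=manip.get_image(n); return im,cam(n,st)
def blobs(m,a=30):
    n,l,s,c=cv2.connectedComponentsWithStats(m.astype(np.uint8)); 
    return [(c[i],s[i]) for i in range(1,n) if s[i,4]>a]
E
python3 - <<'E'
from h import *
S=cv2.imread("pics/scene0.png");T=cv2.imread("pics/top0.png")
for n,I in(("s",S),("t",T)):
    h=cv2.cvtColor(I,cv2.COLOR_BGR2HSV)
    m=cv2.inRange(h,(18,30,190),(35,135,255))
    for c,s in blobs(m,40): print(n,c,s)
print(h[254,417],h[212,160],h[206,408])
cs,ct=cam("scene"),cam("top")
for a,b,n in(((228,301),(415,252),"knob"),((485,212),(163,213),"left"),((424,228),(221,226),"shaft"),((194,278),(433,291),"turq"),((256,340),(407,206),"yel"),((133,315),(502,239),"cap")):
    print(n,*tri((cs,a),(ct,b)))
a=cv2.resize(S[270:370,170:290],None,fx=4,fy=4,interpolation=2)
b=cv2.resize(T[170:310,380:520],(400,400),interpolation=2)
cv2.imwrite("pics/crop1.png",np.hstack([b,cv2.resize(a,(400,400))]))
E
```

```text
s [174.745   22.8008] [159   0  33  41 251]
s [404.8026  16.4405] [394   0  23  36 613]
s [518.2073  23.8537] [507  18  26  12  82]
s [188.5096  49.375 ] [179  40  17  18 104]
s [248.8669 107.1396] [ 209   69   88   63 1089]
s [484.1354 211.8472] [472 204  25  17 229]
s [451.9292 230.0354] [443 211  19  40 113]
s [225.7634 301.5125] [215 294  24  16 279]
s [567.7872 324.1773] [543 298  53  50 141]
s [560.5607 326.2991] [535 303  53  46 107]
t [259.4118  11.2269] [256   0   8  30 119]
t [361.8873  38.2843] [360   0   6  69 204]
t [588.3967  13.3388] [585   0   7  32 121]
t [236.2118  43.4118] [235  25   4  40  85]
t [567.9358  45.9633] [566  25   6  43 109]
t [33.1364 56.9318] [31 47  5 22 44]
t [169.4444 113.5062] [165  89  10  50  81]
t [165.9821 122.1429] [160 105  10  31  56]
t [194.0802 224.1173] [186 200  17  48 162]
t [160.8261 213.0399] [151 202  20  23 276]
t [414.3585 251.3396] [403 241  24  22 159]
t [350.1449 283.3357] [338 260  24  43 283]
t [263.2135 474.2883] [242 464  49  16 281]
[ 30  24 247] [ 18 115 177] [ 30 209 243]
knob [ 0.5348 -0.277   0.0326] [np.float64(0.0008907348929677263), np.float64(0.0008907348929677217)]
left [0.6063 0.2338 0.0859] [np.float64(0.00018864431721588522), np.float64(0.00018864431721583036)]
shaft [0.5804 0.1155 0.0752] [np.float64(0.002826645720930283), np.float64(0.0028266457209302743)]
turq [ 0.4546 -0.3135  0.0273] [np.float64(0.0005425594092447792), np.float64(0.0005425594092446853)]
yel [ 0.6316 -0.2631  0.0314] [np.float64(0.0001876336409741897), np.float64(0.000187633640974198)]
cap [ 0.5497 -0.4318  0.1221] [np.float64(0.0020534446703715033), np.float64(0.002053444670371579)]
```

View pics/crop1.png

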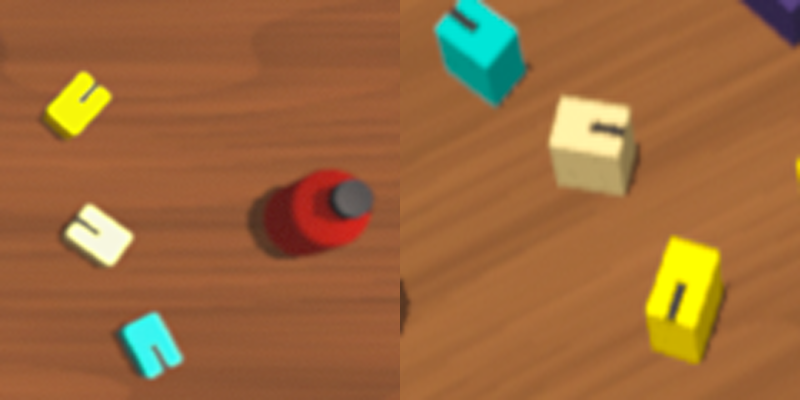

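The crop confirms the cream knob, with its line pointing about 55° from +x towards +y and its top about 33 mm up. It is clearly different from the turquoise and yellow ones. Next I'll look at the dimmer from two wrist positions.

Run:
```python
from h import *
pi=np.pi
for i,p in enumerate([(0.585,0.175,0.20),(0.545,0.175,0.20)]):
    (manip.reach if i==0 else manip.move_straight)(p,[pi,0,-0.22]); manip.hold(0.3)
    st=manip.get_state(); im=manip.get_image("wrist"); cv2.imwrite(f"pics/w{i}.png",im)
    np.save(f"w{i}.npy",np.r_[st["ee_pos"],st["tcp_rot"]]); c=cam("wrist",st)
    print(st["t"],st["ee_pos"],st["tcp_rot"],st["qpos"],proj(c,(0.606,0.234,0.088)),proj(c,(0.580,.1155,.069)))
```

```text
2.5083 [0.5849 0.1754 0.2   ] [-3.1416 -0.     -0.2193] [0.0937 0.2728 1.5264 0.     1.3424 1.8838] [234.4548 228.3113] [406.5825 221.3517]
3.275 [0.5455 0.1749 0.1999] [-3.1416 -0.0002 -0.2203] [ 0.0994  0.1777  1.6383 -0.      1.3254  1.8905] [216.6678 171.6984] [396.8485 168.0979]
```

View pics/w0.png

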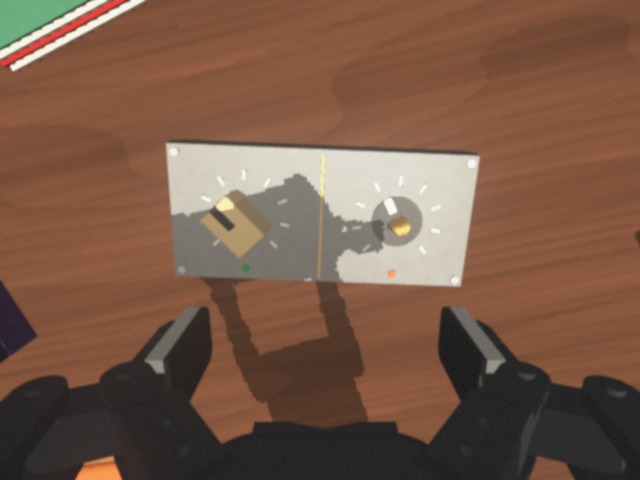

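View pics/w1.png

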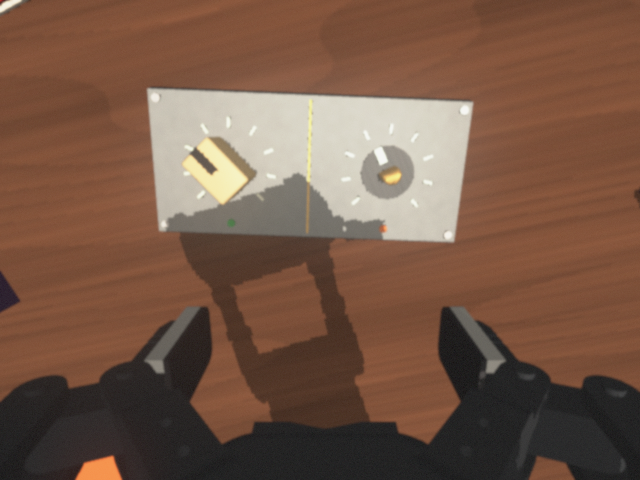

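Both views show the console's four screws: w1 (155,98), (464,110), (448,235), (165,224). The left knob is at (218,172) with its line towards the upper left. The collar is at (387,172) with its white line at (381,156), and the brass tip is at (391,176). Next I'll compute their poses with masks.

Run:
```python
from h import *
C=[];I=[]
for i in (0,1):
    a=np.load(f"w{i}.npy"); C.append(cam("wrist",dict(ee_pos=a[:3],tcp_rot=a[3:]))); I.append(cv2.imread(f"pics/w{i}.png"))
scr=[[(174,152),(472,164),(455,281),(181,270)],[(155,98),(464,110),(448,235),(165,224)]]
def loc(i,p,f,r=9):  # mask centroid near p
    x,y=map(int,p); w=I[i][y-r:y+r+1,x-r:x+r+1]; h=cv2.cvtColor(w,cv2.COLOR_BGR2HSV)
    m=f(h); ys,xs=np.nonzero(m); return np.array([x-r+xs.mean(),y-r+ys.mean()]),len(xs)
for k in range(4): print("screw",*tri((C[0],scr[0][k]),(C[1],scr[1][k])))
ctr=[np.mean([onz(C[i],p,.045) for p in scr[i]],0) for i in (0,1)]
for i in (0,1):
    q=[onz(C[i],p,.045) for p in scr[i]]
    y=(q[0]+q[3]-q[1]-q[2])/2; x=(q[0]+q[1]-q[2]-q[3])/2
    yaw=np.arctan2(-y[0],y[1]); u=y/np.linalg.norm(y)
    print("console",ctr[i],np.linalg.norm(y),np.linalg.norm(x),"yaw",yaw,np.arctan2(x[1],x[0]),"L",ctr[i]+.06*u,"S",ctr[i]-.06*u)
brass=lambda h:(h[...,1]>120)&(h[...,2]>90)
bp=[loc(0,(399,226),brass,14),loc(1,(391,176),brass,14)]; print("brass",bp,*tri((C[0],bp[0][0]),(C[1],bp[1][0])))
wh=lambda h:(h[...,1]<40)&(h[...,2]>190)
wp=[loc(0,(390,206),wh,10),loc(1,(381,156),wh,10)]; print("white",wp,*tri((C[0],wp[0][0]),(C[1],wp[1][0])))
# left knob line by dark mask in w1
dk=lambda h:h[...,2]<75
for i,p in ((0,(222,217)),(1,(203,160))):
    x,y=p;w=cv2.cvtColor(I[i][y-16:y+17,x-16:x+17],cv2.COLOR_BGR2HSV); ys,xs=np.nonzero(dk(w))
    r=cv2.minAreaRect(np.float32(np.c_[xs+x-16,ys+y-16])); b=cv2.boxPoints(r); print("line",r,len(xs))
    P=np.c_[xs+x-16,ys+y-16].astype(float); c=P.mean(0); d=np.linalg.svd(P-c)[2][0]; 
    if d[0]>0:d=-d
    A=onz(C[i],c-10*d,.088);B=onz(C[i],c+10*d,.088); print(c,"yaw",np.arctan2(*(B-A)[[1,0]]),"mid",onz(C[i],c,.088),"inner end",onz(C[i],c-r[1][np.argmax(r[1])]/2*d,.088))
h=cv2.cvtColor(I[1],cv2.COLOR_BGR2HSV);m=cv2.inRange(h,(12,50,120),(32,160,255));m[:130]=0;m[210:]=0;m[:,:175]=0;m[:,260:]=0
pts=cv2.findNonZero(m);print("knobrect",cv2.minAreaRect(pts))
cv2.imwrite("pics/cr2.png",cv2.resize(I[1][120:220,165:425],None,fx=3,fy=3,interpolation=2))
```

```text
screw [0.6647 0.2739 0.0464] [np.float64(0.0001794574118636305), np.float64(0.0001794574118637422)]
screw [0.6077 0.0581 0.0504] [np.float64(0.0003413408986472768), np.float64(0.00034134089864729144)]
screw [0.5188 0.083  0.0542] [np.float64(9.904222352229806e-06), np.float64(9.904222352256511e-06)]
screw [0.5747 0.2969 0.0495] [np.float64(0.0002763207931482406), np.float64(0.00027632079314827735)]
console [0.5899 0.1775 0.045 ] 0.22628116097552095 0.09512372864950785 yaw -0.2611334426156637 -0.26455249323250324 L [0.6054 0.2354 0.045 ] S [0.5744 0.1195 0.045 ]
console [0.5906 0.1776 0.045 ] 0.22565056506065218 0.09442985755063 yaw -0.259289748961769 -0.257191648751436 L [0.606  0.2356 0.045 ] S [0.5752 0.1196 0.045 ]
brass [(array([400.9479, 228.5   ]), 96), (array([391.3951, 176.9383]), 81)] [0.5739 0.1195 0.0632] [np.float64(4.653481959780797e-05), np.float64(4.653481959779125e-05)]
white [(array([388.966 , 203.8058]), 206), (array([379.4162, 154.1929]), 197)] [0.5898 0.1224 0.0421] [np.float64(2.3323232490348205e-05), np.float64(2.3323232490411617e-05)]
line ((222.5, 219.50003051757812), (21.21320343017578, 4.242640495300293), 45.0) 91
[223.1868 220.4066] yaw 0.5560626144851282 mid [0.613  0.2399 0.088 ] inner end [0.607  0.2362 0.088 ]
line ((0.0, 0.0), (0.0, 0.0), 0.0) 0
[nan nan] yaw nan mid [nan nan nan] inner end [nan nan nan]
knobrect ((218.00003051757812, 168.00001525878906), (62.22539520263672, 48.08325958251953), 45.0)<stdin>:25: RuntimeWarning: Mean of empty slice.
  ret = um.true_divide(
```

View pics/cr2.png

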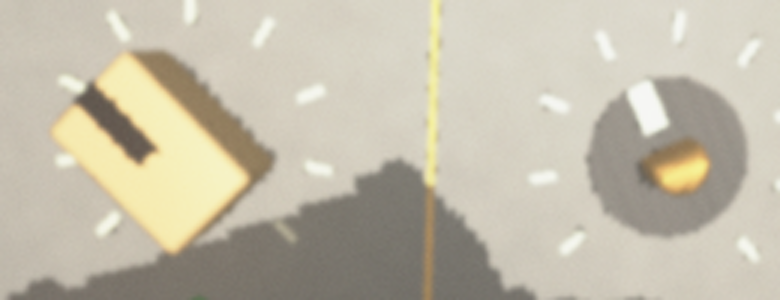

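Estimates:
- **Left knob axis:** (0.606, 0.2355), line yaw about 0.57.
- **Shaft axis:** (0.575, 0.1196).
- **Console:** yaw about −0.26. The 226 mm × 95 mm screw spacing fits its size.

Next I'll grip and turn the left knob.

Run:
```python
from h import *
pi=np.pi
L=[.606,.2355]
manip.reach([*L,.14],[pi,0,.57])
hit=manip.move_straight([*L,.059],v=.06,max_force=12)
s0=manip.get_state();print(hit,s0["ee_pos"],s0["force"],s0["ft_torque"])
manip.close_gripper(30)
s=manip.get_state();print("grip",s["opening"],s["finger_force"],s["force"]-s0["force"],s["ft_torque"]-s0["ft_torque"],s["t"])
if s["opening"]>.2:
    q=s["qpos"].copy(); t0=s["ft_torque"][2]
    for k in range(24):
        q[5]-=.1; manip.move_j(q); s=manip.get_state()
        print(k,np.round([s["tcp_rot"][2],s["qpos"][5]-q[5],s["ft_torque"][2]-t0,*s["force"],s["opening"],s["t"]],3))
        if abs(s["ft_torque"][2]-t0)>.35: break
```

```text
False [0.6064 0.2356 0.0596] [0.0589 0.7805 0.1517] [ 0.006  -0.0041 -0.0697]
grip 0.30306969081066026 31.264334321022034 [-1.5433  0.978   1.3721] [0.0299 0.18   0.0884] 6.1
0 [ 0.668  0.002  0.005 -1.098 -0.363  0.083  0.303  6.35 ]
1 [ 0.766  0.004  0.063 -1.292  0.059  0.452  0.302  6.6  ]
2 [ 0.865  0.005 -0.016 -0.853  1.278  1.426  0.306  6.85 ]
3 [ 0.965  0.005  0.017 -1.561  0.198  1.31   0.302  7.1  ]
4 [ 1.065  0.005  0.03  -0.85   0.781  1.28   0.299  7.35 ]
5 [ 1.165  0.005  0.    -1.675  0.839  1.195  0.301  7.6  ]
6 [ 1.265  0.005  0.037 -2.24   0.287  2.166  0.302  7.85 ]
7 [ 1.365  0.005  0.072 -2.778  0.719  1.546  0.299  8.1  ]
8 [ 1.465  0.005  0.033 -2.056  0.375  2.03   0.301  8.35 ]
9 [ 1.565  0.005 -0.003 -3.514  1.892  2.47   0.301  8.6  ]
10 [ 1.665  0.005  0.011 -3.402  1.184  2.749  0.302  8.85 ]
11 [ 1.765  0.005  0.065 -2.611  1.21   2.876  0.307  9.1  ]
12 [ 1.865  0.005  0.006 -3.485  1.569  4.002  0.302  9.35 ]
13 [ 1.965  0.005  0.008 -4.243  1.544  3.551  0.307  9.6  ]
14 [ 2.066  0.004  0.061 -4.721  1.867  4.701  0.304  9.85 ]
15 [ 2.163  0.007 -1.111 -4.95   1.572  5.443  0.304 10.1  ]
```

The stop was felt at yaw about 2.1, which matches the symmetric range (−0.26 + 2.35 = 2.09). Next I'll ease off, release and view the shaft from two opposite tool yaws, which cancels the hand-eye bias. Then I'll view the loose knob.

Run:
```python
from h import *
pi=np.pi
q=manip.get_state()["qpos"]; q[5]+=.05; manip.move_j(q)
print(manip.get_state()["ft_torque"])
manip.open(); p=manip.get_state()["ee_pos"]; manip.move_straight([p[0],p[1],.16],v=.2)
def save(n):
    manip.hold(.25); st=manip.get_state(); im=manip.get_image("wrist"); cv2.imwrite(f"pics/{n}.png",im)
    np.save(n+".npy",np.r_[st["ee_pos"],st["tcp_rot"]]); print(n,st["t"],st["ee_pos"],st["tcp_rot"]); return im
S=[.575,.1196]
ims=[]
manip.reach([*S,.17],[pi,0,.17+pi]); ims.append(save("sB"))
manip.reach([*S,.17],[pi,0,.17]); ims.append(save("sA"))
manip.reach([.535,-.277,.15],[pi,0,.95]); ims.append(save("kA"))
manip.move_straight([.535-.04*np.cos(.95),-.277-.04*np.sin(.95),.15],v=.15); ims.append(save("kB"))
cv2.imwrite("pics/mont.png",cv2.resize(np.vstack([np.hstack(ims[:2]),np.hstack(ims[2:])]),(800,600),interpolation=cv2.INTER_AREA))
```

```text
[ 0.2031  0.6218 -0.0348]
sB 13.1083 [0.575  0.1199 0.1699] [ 3.1415 -0.0001 -2.9715]
sA 16.0583 [0.575  0.1196 0.17  ] [ 3.1416 -0.      0.1701]
kA 17.8417 [ 0.5353 -0.2763  0.1501] [ 3.1415 -0.      0.9511]
kB 18.5583 [ 0.5121 -0.3089  0.15  ] [-3.1416 -0.0002  0.951 ]
```

View pics/mont.png

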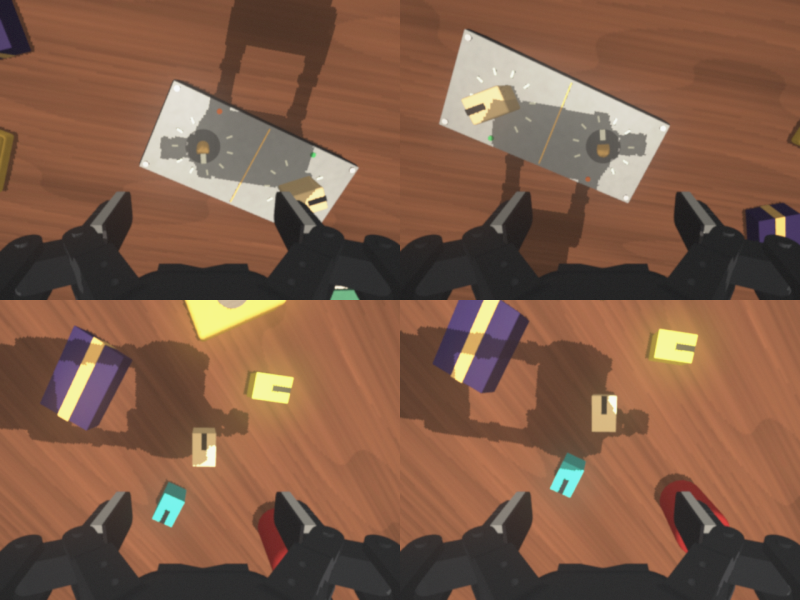

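The montage shows four views:
- **sB (top left):** collar about (325,235), full-resolution pixels.
- **sA (top right):** collar about (323,233). The left knob's line has been turned round to its stop.
- **kA (bottom left):** cream knob about (326,238).
- **kB (bottom right):** cream knob about (326,180).

The knob's line points straight up in the image, so its yaw is about 0.95.

Run:
```python
from h import *
out=[];S={};Kk={}
for n,(x,y) in dict(sA=(323,233),sB=(325,235),kA=(326,238),kB=(326,180)).items():
    a=np.load(n+".npy"); c=cam("wrist",dict(ee_pos=a[:3],tcp_rot=a[3:])); I=cv2.imread(f"pics/{n}.png"); r=44
    x0,y0=x-r,y-r; w=I[y0:y+r,x0:x+r]; h=cv2.cvtColor(w,cv2.COLOR_BGR2HSV); g=cv2.resize(w,None,fx=4,fy=4,interpolation=2); o=np.array([x0,y0])
    full=lambda p:np.asarray(p)/4+o-.375
    if n[0]=='s':
        ci=cv2.HoughCircles(cv2.GaussianBlur(cv2.cvtColor(g,cv2.COLOR_BGR2GRAY),(0,0),3),cv2.HOUGH_GRADIENT,1,400,param1=60,param2=15,minRadius=95,maxRadius=140)[0][0]
        ctr=full(ci[:2]); S[n]=onz(c,ctr,.048)
        hg=cv2.cvtColor(g,cv2.COLOR_BGR2HSV); m=((hg[...,1]<60)&(hg[...,2]>130)).astype(np.uint8)
        disk=np.zeros_like(m);cv2.circle(disk,(int(ci[0]),int(ci[1])),int(ci[2]*.93),1,-1);m&=disk
        b=max(blobs(m,50),key=lambda t:t[1][4]); P=full(b[0]); W=onz(c,P,.048)
        print(n,"collar",ctr,ci[2]/4,S[n],"white",P,b[1],"dir",np.arctan2(*(W-S[n])[[1,0]]))
        br=((hg[...,1]>100)&(hg[...,2]>70)&(disk>0)).astype(np.uint8);b=max(blobs(br,50),key=lambda t:t[1][4]);print("  brass",full(b[0]),b[1],onz(c,full(b[0]),.069))
        cv2.circle(g,(int(ci[0]),int(ci[1])),int(ci[2]),(0,0,255),1)
    else:
        m=cv2.inRange(h,(8,0,140),(40,135,255)); 
        m=cv2.morphologyEx(m,cv2.MORPH_CLOSE,np.ones((9,9)))
        cn=max(cv2.findContours(m,cv2.RETR_EXTERNAL,cv2.CHAIN_APPROX_NONE)[0],key=cv2.contourArea)
        R=cv2.minAreaRect(cn); B=cv2.boxPoints(R); q=np.array([onz(c,p+o,.034) for p in B]); Kk[n]=(c,np.array(R[0])+o)
        e=[q[1]-q[0],q[2]-q[1]]; print(n,R,"ctr",onz(c,np.array(R[0])+o,.034),"edges",[(np.linalg.norm(v),np.arctan2(v[1],v[0])) for v in e])
        cv2.polylines(g,[np.int32(B*4)],True,(0,0,255),1)
    out.append(cv2.resize(g,(300,300)))
print("bias-free S",(S["sA"]+S["sB"])/2,"half diff",(S["sA"]-S["sB"])/2)
print("knob tri",*tri(*Kk.values()))
cv2.imwrite("pics/cr3.png",np.vstack([np.hstack(out[:2]),np.hstack(out[2:])]))
```

```text
Traceback (most recent call last):
TypeError: 'NoneType' object is not subscriptable
```

```bash
cat > m.py <<'E'
from h import *
out=[];S={};Kk={}
for n,(x,y) in dict(sA=(323,233),sB=(325,235),kA=(326,238),kB=(326,180)).items():
    a=np.load(n+".npy"); c=cam("wrist",dict(ee_pos=a[:3],tcp_rot=a[3:])); I=cv2.imread(f"pics/{n}.png"); r=44
    x0,y0=x-r,y-r; w=I[y0:y+r,x0:x+r]; h=cv2.cvtColor(w,cv2.COLOR_BGR2HSV); g=cv2.resize(w,None,fx=4,fy=4,interpolation=2); o=np.array([x0,y0])
    full=lambda p:np.asarray(p)/4+o-.375
    if n[0]=='s':
        gr=cv2.createCLAHE(3,(4,4)).apply(cv2.cvtColor(g,cv2.COLOR_BGR2GRAY))
        C=cv2.HoughCircles(cv2.GaussianBlur(gr,(0,0),3),cv2.HOUGH_GRADIENT,1,400,param1=30,param2=8,minRadius=95,maxRadius=130)
        ci=C[0][0] if C is not None else [176,176,112]
        ctr=full(ci[:2]); S[n]=onz(c,ctr,.048)
        hg=cv2.cvtColor(g,cv2.COLOR_BGR2HSV); m=((hg[...,1]<60)&(hg[...,2]>125)).astype(np.uint8)
        disk=np.zeros_like(m);cv2.circle(disk,(int(ci[0]),int(ci[1])),int(ci[2]*.93),1,-1);m&=disk
        b=max(blobs(m,5),key=lambda t:t[1][4]); P=full(b[0]); W=onz(c,P,.048)
        print(n,C is None,"collar",ctr,ci[2]/4,S[n],"white",P,b[1],"dir",np.arctan2(*(W-S[n])[[1,0]]))
        br=((hg[...,1]>100)&(hg[...,2]>70)&(disk>0)).astype(np.uint8);b=max(blobs(br,5),key=lambda t:t[1][4]);print("  brass",full(b[0]),b[1],onz(c,full(b[0]),.069))
        cv2.circle(g,(int(ci[0]),int(ci[1])),int(ci[2]),(0,0,255),1)
    else:
        m=cv2.inRange(h,(8,0,140),(40,135,255)); 
        m=cv2.morphologyEx(m,cv2.MORPH_CLOSE,np.ones((9,9)))
        cn=max(cv2.findContours(m,cv2.RETR_EXTERNAL,cv2.CHAIN_APPROX_NONE)[0],key=cv2.contourArea)
        R=cv2.minAreaRect(cn); B=cv2.boxPoints(R); q=np.array([onz(c,p+o,.034) for p in B]); Kk[n]=(c,np.array(R[0])+o)
        e=[q[1]-q[0],q[2]-q[1]]; print(n,R,"ctr",onz(c,np.array(R[0])+o,.034),"edges",[(np.linalg.norm(v),np.arctan2(v[1],v[0])) for v in e])
        cv2.polylines(g,[np.int32(B*4)],True,(0,0,255),1)
    out.append(cv2.resize(g,(300,300)))
print("bias-free S",(S["sA"]+S["sB"])/2,"half diff",(S["sA"]-S["sB"])/2)
print("knob tri",*tri(*Kk.values()))
cv2.imwrite("pics/cr3.png",np.vstack([np.hstack(out[:2]),np.hstack(out[2:])]))
E
python3 m.py
```

```text
sA False collar [324.5 234. ] 27.5 [0.576  0.1194 0.048 ] white [323.859 216.447] [ 160   79   42   66 2478] dir 0.20464996140141822
  brass [324.7326 240.3314] [ 145  169   80   81 5471] [0.5773 0.1195 0.069 ]
sB False collar [323.5 233.5] 28.2 [0.5737 0.1193 0.048 ] white [325.0037 252.5061] [ 157  221   42   55 2100] dir 0.24500780170353362
  brass [324.2435 236.2305] [ 135  141   80   78 5114] [0.57   0.1192 0.069 ]
kA ((43.5, 47.5), (79.0, 87.0), 90.0) ctr [ 0.5345 -0.2793  0.034 ] edges [(np.float64(0.05915039501412875), np.float64(-0.6205054257966925)), (np.float64(0.05762636119452078), np.float64(-2.159018270839039))]
kB ((55.49999237060547, 43.49999237060547), (62.99999237060547, 86.99998474121094), 0.0) ctr [ 0.5429 -0.2814  0.034 ] edges [(np.float64(0.05787133297811783), np.float64(0.9367891153299976)), (np.float64(0.04084618536293811), np.float64(-0.620500631016778))]
bias-free S [0.5749 0.1193 0.048 ] half diff [0.0011 0.     0.    ]
knob tri [ 0.5416 -0.2755  0.0617] [np.float64(0.003655536240206532), np.float64(0.00365553624020646)]
```

View pics/cr3.png

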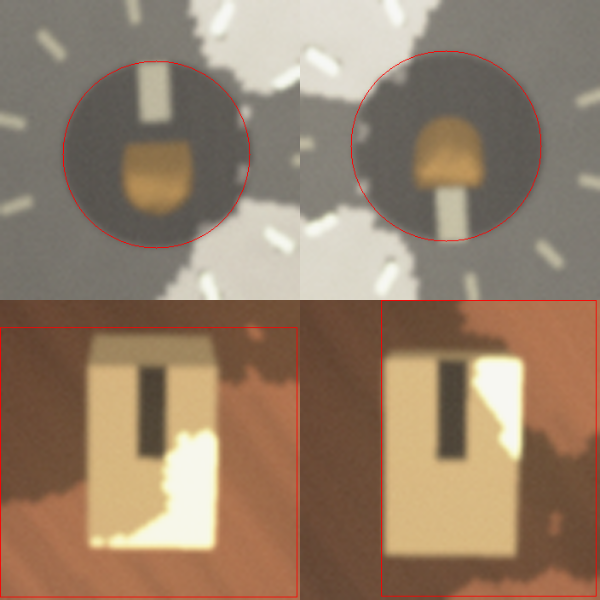

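The collar circles fit well: shaft axis (0.5749, 0.1193), yaw about 0.18, hand-eye bias about 1.1 mm along tool x. The knob's top face shows clearly: kA centre (326.7,240.1), kB centre (326.6,181.8), sides parallel to the image, so yaw is about 0.95. My knob mask leaked into the wood, so I'll use the visible edges and triangulate before grasping.

Run:
```python
from h import *
pi=np.pi
P=dict(kA=(326.7,240.1),kB=(326.6,181.8));L=[]
for n,p in P.items():
    a=np.load(n+".npy"); c=cam("wrist",dict(ee_pos=a[:3],tcp_rot=a[3:])); L.append((c,p)); print(n,onz(c,p,.034))
print(tri(*L))
k=np.mean([onz(c,p,.034) for c,p in L],0); u=np.array([np.cos(.95),np.sin(.95)])
k=k[:2]-.0011*u; print("knob",k)
if np.linalg.norm(k-[.535,-.277])<.006:
    manip.reach([*k,.10],[pi,0,.95])
    hit=manip.move_straight([*k,.007],v=.06,max_force=10)
    s0=manip.get_state(); manip.close_gripper(60); s=manip.get_state()
    print(hit,s["ee_pos"],s["tcp_rot"],"open",s["opening"],s["finger_force"],s["force"]-s0["force"],s["ft_torque"]-s0["ft_torque"],s["t"])
```

```text
kA [ 0.5358 -0.279   0.034 ]
kB [ 0.5361 -0.2784  0.034 ]
(array([ 0.5364, -0.278 ,  0.0382]), [np.float64(4.2376801560225416e-05), np.float64(4.237680156033619e-05)])
knob [ 0.5353 -0.2796]
False [ 0.5355 -0.2798  0.0072] [3.141 0.    0.95 ] open 0.29386422949274255 59.415452638641 [ 0.2291  1.2369 -0.0918] [-0.0089  0.0285 -0.0164] 21.2417
```

Run:
```python
from h import *
pi=np.pi; S=[.5749,.1193]
p=manip.get_state()["ee_pos"]
manip.move_straight([p[0],p[1],.15],v=.2)
s=manip.get_state(); print(s["opening"],s["finger_force"])
manip.reach([*S,.115],[pi,0,.18]); manip.hold(.3)
s0=manip.get_state(); print(s0["ee_pos"],s0["tcp_rot"],s0["t"])
im=manip.get_image("wrist"); cv2.imwrite("pics/h0.png",im); cv2.imwrite("pics/sc1.png",manip.get_image("scene"))
manip.move_straight([*S,.082],v=.08,max_force=6)
hit=manip.move_straight([*S,.0625],v=.02,max_force=5)
s=manip.get_state(); print(hit,s["ee_pos"],s["force"]-s0["force"],s["ft_torque"]-s0["ft_torque"],s["opening"],s["t"])
```

```text
0.2917876543642943 59.280886757187545
[0.5751 0.1187 0.1151] [ 3.1415 -0.0001  0.1792] 23.9
False [0.5751 0.1193 0.0627] [ 0.6282  0.2384 -0.2774] [0.0186 0.0031 0.0364] 0.2870103753350455 25.6833
```

The knob went in about 13 mm with no resistance. Next I'll press to the bottom stop and log the force against height.

Run:
```python
from h import *
S=[.5749,.1193]
f0=manip.get_state()["force"][2]
for z in np.arange(.0615,.0535,-.0005):
    manip.move_straight([*S,z],v=.01); manip.hold(.1); s=manip.get_state(); f=s["force"][2]-f0
    print(np.round([z,s["ee_pos"][2],f,s["force"][0],s["force"][1],s["opening"],s["t"]],4))
    if f>18: break
im=manip.get_image("wrist"); sc=manip.get_image("scene")
cv2.imwrite("pics/fin.png",np.hstack([im[:, :],cv2.resize(sc[180:290,350:540],(640,480),interpolation=2)])); 
f=cv2.imread("pics/fin.png"); cv2.imwrite("pics/fin.png",cv2.resize(f,(800,300),interpolation=cv2.INTER_AREA))
```

```text
[ 0.0615  0.0615 -1.0808  0.3708 -0.1671  0.2907 26.0333]
[ 0.061   0.0612  1.1417 -0.8706  0.4708  0.2938 26.3833]
[ 0.0605  0.0607  2.5253 -0.2079 -0.1979  0.2942 26.7333]
[ 0.06    0.0601  3.284   0.3312  0.4328  0.292  27.0833]
[ 0.0595  0.0596  4.9077  0.0261 -0.0336  0.2932 27.4333]
[ 0.059   0.0591  4.3499 -1.0384  0.2509  0.2981 27.7833]
[ 0.0585  0.0587  5.5073 -1.0073  0.1711  0.2928 28.1333]
[ 0.058   0.0583  6.0034  0.2319  0.6257  0.2915 28.4833]
[ 0.0575  0.0579  7.4469 -1.0231  0.3675  0.2942 28.8333]
[ 0.057   0.0575  7.4553 -1.3205  0.7382  0.2945 29.1833]
[ 0.0565  0.0571  7.5363 -2.459  -0.3465  0.2895 29.5333]
[ 0.056   0.057  11.059  -4.1416  0.0614  0.2999 29.8833]
[ 0.0555  0.0569 14.0129 -3.5158 -0.4695  0.2965 30.2333]
[ 0.055   0.0569 16.3454 -5.4851 -0.1009  0.2932 30.5833]
[ 0.0545  0.0568 18.4891 -6.7918 -0.3146  0.2923 30.9333]
```

View pics/fin.png

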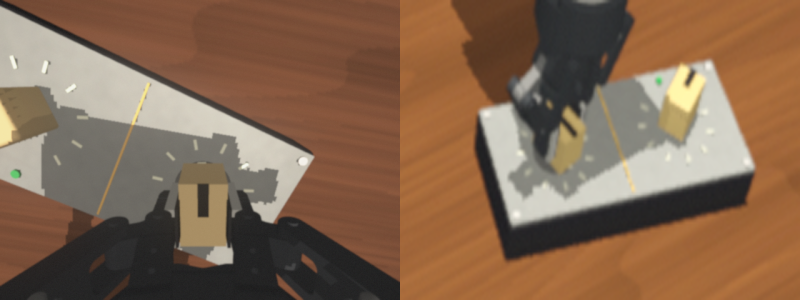

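The force curve matches the description: it rises from about 3 N to 8 N over 4 mm, then hits a hard stop at TCP z 0.057, as predicted. The picture shows the knob seated in the grip at (203,205) and the left knob still turned to its stop. Handing in.

Run:
```python
from h import *
s=manip.get_state(); print(s["t"],s["force"],s["opening"]); print(manip.finish_job())
```

```text
31.0333 [-7.1504 -0.8921 18.9471] 0.2928671556296899
the job is handed in; nothing more can be done
None
```

I turned the left knob anticlockwise to its stop, then fitted the cream knob on the D-shaft and am holding it pressed against its bottom stop with about 19 N; I handed the job in at 31 s without touching the goods, and the call gave no verdict.

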